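# Fetch the battery from behind the fluid bottles and put it on charge

## Task

The small battery stands in the green storage tray behind two bottles and a tin. Leaving the battery where it is for now, first stand all three in the black side tray; then set the battery upright into the orange charging cradle while all three wait there; then stand each of the three back in the middle of the disc of its own colour. Keep everything upright, set things down rather than dropping them, and leave the green glass jar where it is.

Things in the scene. Friction and masses are not known exactly. Their poses are not given: they have to be found in the camera images.
- bottle_red: white plastic bottle with red cap and red label bands. Round body 52 mm across up to 96 mm height, shoulder, then a cap 28 mm across; 124 mm tall in all, about 0.25 kg. Origin: centre of the underside, z up along its axis. Starts standing on the red disc
- bottle_blue: same bottle with blue cap and blue label bands: body 52 mm across up to 96 mm height, 124 mm tall in all, about 0.25 kg. Origin: centre of the underside, z up. Starts standing on the blue disc
- tin_yellow: yellow round tin with a black band and steel rims, 54 mm across, 112 mm tall, about 0.3 kg. Origin: centre of the underside, z up. Starts standing on the yellow disc
- battery: small grey battery with red top, white vent caps and two 6 mm brass studs; 43 (its x) by 97 (its y) mm, case 52 mm tall, about 0.6 kg. Origin: centre of the underside, z up. Starts upright on the 4 mm thick floor of the green storage tray (200 x 250 mm, rim 12 mm high), about 90 mm behind the row of bottles and tin as the robot sees it, long side roughly parallel to the row
- disc_red: red round disc, 72 mm across, 4 mm thick, fixed on the floor of the green storage tray: the red bottle's home. Origin: centre of its underside; its top is 4 mm above. The three discs form a straight row, 80 mm apart, in any order of colours; the green tray with all in it is to the left or the right
- disc_blue: blue disc, same size (72 mm across, 4 mm thick, origin at the centre of its underside), fixed. The home of the blue bottle
- disc_yellow: yellow disc, same size (72 mm across, 4 mm thick, origin at the centre of its underside), fixed. The home of the yellow tin
- side_tray: empty black tray, the side area, fixed on the bench; 130 mm (its x) by 290 mm (its y) outside, walls 4 mm thick and 15 mm high, floor 4 mm thick. It has room for three things in a row along its y, 85 mm apart. Origin: centre of its underside
- cradle: orange charging cradle, fixed between the two trays, with a 16 mm wide, 20 mm high black strip with two lamps along its far long side. Pocket 59 (its x) by 113 (its y) mm, floor 4 mm above the bench, walls 4 mm thick with tops 14 mm above the bench. Origin: centre of the pocket, at the underside. The battery's long side goes along the cradle's y, either way round
- jar: bystander: empty green glass jar, 56 mm across, 75 mm tall, standing at the far side of the work. Origin: centre of its underside. Not to be moved
There are look-alikes about, which are no part of the job. Leave any purple or turquoise look-alike of the bottle_blue alone.

How it is judged:
On the way, in this order (a step that is already met when the one before it is completed fails the run):
1. both bottles and the tin stand in the side tray, let go, with the battery still in its old place (moved less than 20 mm) (x of bottle_red in the frame of side_tray between -0.062 and 0.062 m and y of bottle_red in the frame of side_tray between -0.142 and 0.142 m and z of bottle_red in the frame of side_tray between 0 and 0.01 m and angle between each of bottle_red, bottle_blue, tin_yellow's own z axis and vertical below 0.15 rad and x of bottle_blue in the frame of side_tray between -0.062 and 0.062 m and y of bottle_blue in the frame of side_tray between -0.142 and 0.142 m and z of bottle_blue in the frame of side_tray between 0 and 0.01 m and x of tin_yellow in the frame of side_tray between -0.062 and 0.062 m and y of tin_yellow in the frame of side_tray between -0.142 and 0.142 m and z of tin_yellow in the frame of side_tray between 0 and 0.01 m and linear speed of each of bottle_red, bottle_blue, tin_yellow below 0.02 m/s and contact force between each of bottle_red, bottle_blue, tin_yellow and the fingers below 0.1 N and distance of battery from where it was at the start of the episode below 0.02 m), for 0.2 s.
2. the battery is set into the cradle while the three still stand in the side tray (x of battery in the frame of cradle between -0.013 and 0.013 m and y of battery in the frame of cradle between -0.013 and 0.013 m and z of battery in the frame of cradle between 0 and 0.009 m and angle between each of battery, bottle_red, bottle_blue, tin_yellow's own z axis and vertical below 0.15 rad and angle between the y axis of battery and the y axis of cradle, either way round below 0.2 rad and linear speed of battery below 0.02 m/s and contact force between battery and the fingers below 0.1 N and x of bottle_red in the frame of side_tray between -0.062 and 0.062 m and y of bottle_red in the frame of side_tray between -0.142 and 0.142 m and z of bottle_red in the frame of side_tray between 0 and 0.01 m and x of bottle_blue in the frame of side_tray between -0.062 and 0.062 m and y of bottle_blue in the frame of side_tray between -0.142 and 0.142 m and z of bottle_blue in the frame of side_tray between 0 and 0.01 m and x of tin_yellow in the frame of side_tray between -0.062 and 0.062 m and y of tin_yellow in the frame of side_tray between -0.142 and 0.142 m and z of tin_yellow in the frame of side_tray between 0 and 0.01 m), for 0.2 s.
At the end, for the whole second after the job is handed in: Battery upright on the cradle floor, within 13 mm of its centre along each axis and 0.2 rad of its long direction (either way round); bottles and tin each upright on the disc of their own colour, within 14 mm of its centre; all released and at rest; jar within 30 mm of its start (x of battery in the frame of cradle between -0.013 and 0.013 m and y of battery in the frame of cradle between -0.013 and 0.013 m and z of battery in the frame of cradle between 0 and 0.009 m and angle between each of battery, bottle_red, bottle_blue, tin_yellow's own z axis and vertical below 0.15 rad and angle between the y axis of battery and the y axis of cradle, either way round below 0.2 rad and linear speed of each of battery, bottle_red, bottle_blue, tin_yellow below 0.02 m/s and contact force between each of battery, bottle_red, bottle_blue, tin_yellow and the fingers below 0.1 N and horizontal distance between bottle_red and disc_red below 0.014 m and z of bottle_red in the frame of disc_red between 0 and 0.009 m and horizontal distance between bottle_blue and disc_blue below 0.014 m and z of bottle_blue in the frame of disc_blue between 0 and 0.009 m and horizontal distance between tin_yellow and disc_yellow below 0.014 m and z of tin_yellow in the frame of disc_yellow between 0 and 0.009 m and distance of jar from where it was at the start of the episode below 0.03 m); the robot touches nothing.
It fails at once if a bottle, the tin or the battery is tipped over (more than 0.7 rad) (angle between any of bottle_red, bottle_blue, tin_yellow, battery's own z axis and vertical above 0.7 rad).
It fails at once if one of them is dropped (touched by nothing with its underside more than 35 mm above the bench) ((height (world z) of bottle_red above 0.035 m and contact force between bottle_red and anything else below 0.001 N) or (height (world z) of bottle_blue above 0.035 m and contact force between bottle_blue and anything else below 0.001 N) or (height (world z) of tin_yellow above 0.035 m and contact force between tin_yellow and anything else below 0.001 N) or (height (world z) of battery above 0.035 m and contact force between battery and anything else below 0.001 N)).
It fails at once if the glass jar is pushed more than 30 mm or knocked over (distance of jar from where it was at the start of the episode above 0.03 m or angle between jar's own z axis and vertical above 0.5 rad).
It also fails if it takes over 142 s, if anything falls off the work surface, if the arm or the gripper's body presses on something with over 40 N, if the wrist force passes 120 N, or if a joint passes its speed limit or range.

## Robot

A 7-joint arm with a two-finger parallel gripper is mounted at the origin on the work surface. World frame = base frame: x ahead of the robot, y to its left, z up, the work surface at z = 0. Lengths are in m, angles in rad, forces in N, time in s.
With the tool pointing down it reaches from about 0.4 to 0.85 m from the base axis. Payload 10.4 kg.
Tool frame: the origin (TCP) lies at the very end of the fingers, on their centre line; the grasp point (between the pads) lies manip.hold_point_z behind it (manip.hold_point_z is the distance from the TCP to the grasp point, in m); z points along the fingers, y is the direction in which the jaws open and shut (so a half turn about z gives the same grasp; the last joint's range is limited). The gripper opens to 85 mm and grips with 20 to 120 N. Pads are 22 mm wide; open, the fingers measure 114 mm over their backs; the gripper's body (76 mm by 85 mm) begins 54 mm behind the grasp point. The pads swing forward as they close: fully open they stand 13 mm farther back than shut.
Start: joints at [1.243, 0.332, -0.065, 1.46, 0.022, 1.35, -0.088], TCP at [0.188, -0.596, 0.231] pointing down, gripper open.
Joint ranges: [-2.6, 2.6], [-0.5, 2.12], [-1.47, 1.34], [0.16, 2.42], [-1.27, 4.41], [0.06, 2.06], [-2.6, 2.6]. Speed limits (rad/s): [2.22, 2.22, 2.79, 2.79, 3.14, 3.14, 3.14].

## Interface

Orientations are given as a unit quaternion [x, y, z, w].
In Python, from workcell import manip gives the robot as it stands.
- The arm moves only by the tool jog_arm, never from a script. Its arguments are lists of equal length, an entry for each row: "translation": the shift along the world's x, y, z in mm, a list of three; "turn": the turn about the world's z in degrees. In form: {"translation": [[x, y, z], ...], "turn": [turn, ...]}. A call has 1 to 12 rows; each row is the pose to reach, as a shift and turn from the pose measured when the call began; what a row does not reach only later rows make up. A row lasts 1/12 s, in which the tool goes at most 41.7 mm and 7.16 degrees, less where a joint would pass 70% of its speed; a pose out of reach is approached as far as the arm can. A call with a gripper value outside its range is refused whole. "grip" is the finger opening in mm, from 0 to 85.4, set as the call begins (left out, the last holds). The fingers move at their own pace and stop on an object; "grip_force" is the grip in N (left out, the last holds). Time passes only in rows, so rows that repeat a pose let the fingers close. It gives the time, the measured TCP pose, the force and the opening at its end, in the units of the state.
- manip.get_obs(): the state, without advancing time (a new reading comes with each control period).
- manip.camera(name): name is "scene" or "side" or "wrist"; returns a dict with "frame" (420x560x3 uint8, red, green, blue), "mtx" (3x3 intrinsics, pixels), "pose" (4x4, takes a point from camera to world coordinates). Camera axes: x right, y down, z forward; pixel columns grow to the right and rows downward; lengths in m; the calibration is good to about 2 mm. A picture is of the moment at which its call begins. There is no depth.
- manip.hand_in(): hands the job in, once; it reports no verdict.
Trained networks look in a picture, given as the dict that the camera call returned (one of the last four; its "shot" number tells which), for a name from the list of things; names that differ only in an ending like _2 or _b are one class to them, and where a whole thing is asked for, a point or a joint stands for the part that bears it (a point fixed in the world has none). Each returns a list of dicts, best first, with "confidence" (0 to 1); they miss things now and then, are a little off and sometimes report something else, mostly with a low value. They report only what shows in the picture. A call takes as long as a camera call. They do not tell look-alikes from the thing itself.
- manip.outline_of(picture, label): "mask" (420x560 bool, what is visible of it) and "extent" ([left, top, right, bottom] in pixels, round what is visible of it).
- manip.pinpoint(picture, label): "at" ([column, row] in pixels: a listed point, or the origin of a listed thing).
The state is a dict: "clock": time; "joint_pos": joint angles; "joint_velocities": joint speeds; "tau": joint torques, N m; "position": TCP position; "ee_rot": TCP orientation; "ft_force": force on the tool from outside, world axes, zero at the start; "torque": the same for the moment, N m; "grip_width": opening from 0.0 (shut) to 1.0 (fully open).
Only numpy, scipy, OpenCV 4.12 (cv2) and the standard library are available. Lean on these libraries where they do the work, as an engineer would, in place of code of your own. Each camera call takes 0.05 s, during which the arm holds its last target. There are 200 camera calls.

## Working session

There is one attempt and no reset: what is moved stays moved. The work goes in short steps, Python scripts to look and compute and a tool call to move; the robot and the scene stay as the last step left them, time stands still between calls to the robot, and variables do not carry over. Pictures are saved under pics/ and viewed, about 12 in all and at most 16, crops included, and the job is handed in when it is done.

Besides the shell and the picture viewer there is one more tool, called after "Call:" as name([rows], argument=value, ...), one row to a line, values as JSON. jog_arm: Moves the arm, as the interface text tells. Its arguments: {"type":"object","properties":{"translation":{"type":"array"},"turn":{"type":"array"},"grip":{"type":"number"},"grip_force":{"type":"number"}},"required":["translation","turn"]}

```bash
ls; mkdir -p pics; cat > h.py <<'E'
import numpy as np, cv2
from workcell import manip
def shot(name, save=None):
    p=manip.camera(name)
    if save: cv2.imwrite('pics/'+save, p['frame'][:,:,::-1])
    return p
def ray(p,uv,z):
    K=np.array(p['mtx']);T=np.array(p['pose'])
    d=T[:3,:3]@np.linalg.inv(K)@np.array([uv[0],uv[1],1.]);o=T[:3,3]
    return o+d*(z-o[2])/d[2]
def proj(p,X):
    T=np.linalg.inv(np.array(p['pose']));c=T[:3,:3]@np.asarray(X)+T[:3,3];u=np.array(p['mtx'])@c
    return u[:2]/u[2]
E
python3 - <<'E'
from h import *
print(manip.hold_point_z); o=manip.get_obs(); print(o)
a=shot('scene','scene0.png'); b=shot('side','side0.png')
for n,p in (('scene',a),('side',b)):
    print(n,np.round(p['pose'],3).tolist(),np.round(p['mtx'],1).tolist())
    for l in ['bottle_red','bottle_blue','tin_yellow','battery','disc_red','disc_blue','disc_yellow','side_tray','cradle','jar']:
        for r in manip.pinpoint(p,l)[:3]:
            z=0.008 if l[:3] in('bot','tin') else 0.004 if l in('battery','disc_red','disc_blue','disc_yellow') else 0
            print(l,round(r['confidence'],2),np.round(r['at']),np.round(ray(p,r['at'],z),3))
E
```

```text
pics
0.0187
{'clock': 0.0, 'joint_pos': array([ 1.2434138 ,  0.33289875, -0.06470463,  1.46093931,  0.02165295,
        1.34990477, -0.08848164]), 'joint_velocities': array([-1.85178008e-03, -6.63794953e-04,  1.49849474e-03, -4.88289034e-04,
       -1.54915444e-04, -7.86096960e-04,  7.92946979e-06]), 'tau': array([-8.55841918e-04, -6.25455022e+01,  4.85322531e-02, -3.91603732e+01,
        1.61994004e-02,  1.00991849e-02,  3.35173024e-05]), 'position': array([ 0.18742122, -0.59584264,  0.23050014]), 'ee_rot': array([ 9.88406445e-01,  1.51829417e-01, -1.67813502e-04, -7.07006924e-04]), 'ft_force': array([-0.71198916,  0.02671551, -0.37614012]), 'torque': array([ 0.01284793,  0.02237073, -0.03927893]), 'grip_width': 1.0018021944990507}
scene [[0.321, 0.701, -0.636, 1.258], [0.947, -0.234, 0.22, -0.306], [0.005, -0.673, -0.739, 0.861], [0.0, 0.0, 0.0, 1.0]] [[451.5, 0.0, 284.5], [0.0, 451.5, 208.5], [0.0, 0.0, 1.0]]
bottle_red 0.71 [170. 227.] [ 0.492 -0.337  0.008]
bottle_blue 0.96 [127. 252.] [ 0.537 -0.447  0.008]
bottle_blue 0.77 [204. 179.] [ 0.354 -0.224  0.008]
bottle_blue 0.61 [1
[... 777 characters left out ...]
 0.484 -0.263  0.008]
bottle_blue 0.82 [214. 291.] [ 0.346 -0.24   0.008]
bottle_blue 0.72 [325. 351.] [ 0.521 -0.454  0.008]
tin_yellow 0.93 [264. 260.] [ 0.474 -0.187  0.008]
battery 0.79 [318. 277.] [ 0.575 -0.27   0.004]
disc_red 0.77 [293. 311.] [ 0.492 -0.342  0.004]
disc_red 0.58 [264. 259.] [ 0.477 -0.179  0.004]
disc_red 0.49 [288. 310.] [ 0.484 -0.335  0.004]
disc_blue 0.6 [277. 283.] [ 0.483 -0.257  0.004]
disc_yellow 0.46 [264. 258.] [ 0.476 -0.174  0.004]
side_tray 0.58 [236. 161.] [0.508 0.243 0.   ]
side_tray 0.42 [318. 278.] [ 0.576 -0.271  0.   ]
cradle 0.69 [261. 209.] [0.519 0.004 0.   ]
cradle 0.58 [314. 276.] [ 0.571 -0.261  0.   ]
jar 0.8 [328. 173.] [0.747 0.095 0.   ]
```

View pics/scene0.png

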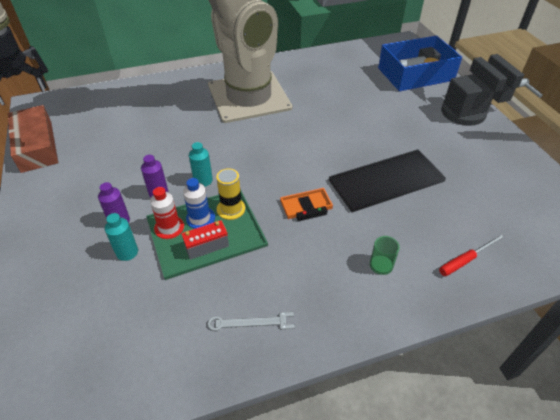

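View pics/side0.png

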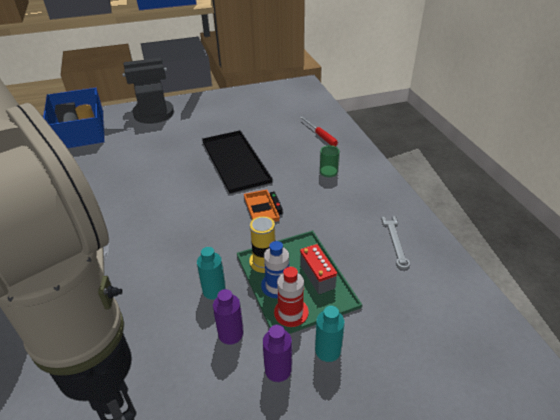

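The scene view shows:
- **Red bottle:** (166,213).
- **Blue bottle:** (196,205), the only one with a blue cap and bands.
- **Tin:** (230,195).
- **Battery:** (205,238).
- **Look-alikes:** purple at (112,205) and (153,178), turquoise at (200,165) and (122,238). I'll leave these alone.
- **Cradle, tray and jar:** cradle (305,205), side tray (387,180), jar (384,255).

Next I'll get a close view from above.

Call:
jog_arm([
  [0, 0, 40],
  [20, 20, 80],
  [45, 50, 110],
  [70, 85, 120],
  [95, 120, 120],
  [120, 150, 120],
  [145, 185, 120],
  [170, 220, 120],
  [195, 250, 120],
  [215, 280, 120],
  [235, 310, 120],
  [252, 334, 120],
], turn=[0, 7, 14, 21, 28, 35, 42, 49, 56, 63, 70, 77])

```text
clock: 2.1
position: [0.4411, -0.2588, 0.3518]
ee_rot: [0.676, 0.737, 0.0, 0.0]
ft_force: [1.0, 0.4, 0.6]
grip_width: 0.999
```

```bash
python3 - <<'E'
from h import *
o=manip.get_obs(); print(o['clock'],o['position'],o['ee_rot'],o['joint_pos'])
a=shot('wrist','w1.png'); print(np.round(a['pose'],3).tolist())
for l in ['bottle_red','bottle_blue','tin_yellow','battery']:
    for r in manip.pinpoint(a,l)[:3]: print(l,r['confidence'],np.round(r['at']),np.round(ray(a,r['at'],.008),3))
E
```

```text
2.1 [ 0.44114218 -0.2587716   0.35175479] [6.75873815e-01 7.37017203e-01 2.59973747e-04 4.01687404e-04] [ 0.88698577  0.06964825 -0.46910104  1.52927284  0.03123609  1.5492579
  0.50471578]
[[0.996, 0.082, 0.028, 0.435], [0.086, -0.948, -0.307, -0.178], [0.002, 0.309, -0.951, 0.495], [0.0, 0.0, 0.0, 1.0]]
bottle_blue 0.94 [210. 216.] [ 0.355 -0.347  0.008]
bottle_blue 0.8 [323. 282.] [ 0.534 -0.441  0.008]
bottle_blue 0.76 [208. 129.] [ 0.349 -0.224  0.008]
tin_yellow 0.84 [306.  99.] [ 0.477 -0.175  0.008]
battery 0.9 [369. 169.] [ 0.576 -0.26   0.008]
```

View pics/w1.png

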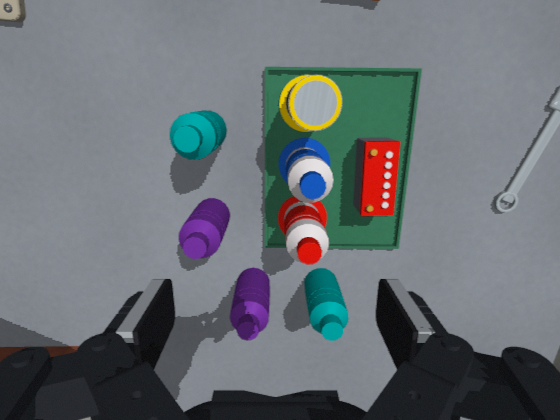

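This wrist view from above shows the tin top at (316,103), the blue cap at (313,186), the red cap at (309,250), and the battery's red top at (380,178). Next I'll measure their centroids at the known heights.

```bash
cat >> h.py <<'E'
def blob(p,lo,hi,near,r=40,lo2=None,hi2=None):
    hsv=cv2.cvtColor(np.array(p['frame']),cv2.COLOR_RGB2HSV)
    m=cv2.inRange(hsv,lo,hi)
    if lo2 is not None: m|=cv2.inRange(hsv,lo2,hi2)
    n,lab,st,ce=cv2.connectedComponentsWithStats(m)
    best=[i for i in range(1,n) if st[i,4]>40 and np.hypot(*(ce[i]-near))<r]
    i=max(best,key=lambda i:st[i,4])
    c=max(cv2.findContours((lab==i).astype(np.uint8),0,1)[0],key=len)[:,0]
    return ce[i],st[i],c
RED=((0,170,90),(8,255,255)); RED2=((172,170,90),(180,255,255)); BLUE=((108,150,60),(122,255,255)); YEL=((20,120,90),(33,255,255)); GRN=((65,60,30),(85,255,130))
E
python3 - <<'E'
from h import *
a=shot('wrist')
c,s,k=blob(a,*RED,(309,250),15,*RED2);print('red cap',c,s,ray(a,c,.131))
c,s,k=blob(a,*BLUE,(313,186),15);print('blue cap',c,s,ray(a,c,.131))
c,s,k=blob(a,*RED,(380,178),30,*RED2);r=cv2.minAreaRect(np.array([ray(a,q,.056)[:2] for q in k],np.float32));print('bat',c,s,r)
c,s,k=blob(a,*YEL,(316,103),20);print('tin',s)
q=k; P=np.array([ray(a,t,.120)[:2] for t in k]);
x1=k[k[:,0]>318]; # right side of top rim
P=np.array([ray(a,t,.120)[:2] for t in x1]);A=np.c_[2*P,np.ones(len(P))];sol=np.linalg.lstsq(A,(P**2).sum(1),rcond=None)[0];print('tin circ',sol[:2],np.sqrt(sol[2]+sol[0]**2+sol[1]**2))
c,s,k=blob(a,*GRN,(340,160),60);r=cv2.minAreaRect(np.array([ray(a,q,.008)[:2] for q in k],np.float32));print('gtray',s,r,cv2.boxPoints(r))
E
```

```text
red cap [311.81624758 247.17794971] [300 234  25  27 517] [ 0.48766286 -0.33660305  0.131     ]
blue cap [314.70909091 181.05636364] [302 168  26  27 550] [ 0.48249204 -0.26101407  0.131     ]
bat [381.46308113 173.349134  ] [ 363  136   40   77 2194] ((0.5767567157745361, -0.26338788866996765), (0.043470293283462524, 0.09734435379505157), 5.8061699867248535)
tin [ 280   71   64   58 1224]
tin circ [ 0.47674364 -0.17838819] 0.026127800765753228
gtray [  266    63   158   183 15273] ((0.5292450785636902, -0.25715065002441406), (0.20190761983394623, 0.2519407272338867), 4.352355480194092) [[ 0.41902253 -0.13920493]
 [ 0.43814227 -0.3904191 ]
 [ 0.6394676  -0.37509638]
 [ 0.62034786 -0.1238822 ]]
```

Call:
jog_arm([
  [18, 40, 0],
  [36, 81, -20],
  [36, 81, -60],
  [36, 81, -100],
  [36, 81, -130],
  [36, 81, -150],
  [36, 81, -150],
  [36, 81, -150],
], turn=[0, 0, 0, 0, 0, 0, 0, 0], grip=85, grip_force=40)

```text
clock: 3.07
position: [0.4742, -0.1834, 0.2012]
ee_rot: [0.681, 0.732, -0.0, -0.001]
ft_force: [-0.1, -0.2, 1.1]
grip_width: 0.991
```

Call:
jog_arm([
  [2, 5, -30],
  [2, 5, -65],
  [2, 5, -100],
  [2, 5, -125],
  [2, 5, -139],
  [2, 5, -139],
  [2, 5, -139],
], turn=[0, 0, 0, 0, 0, 0, 0])

```text
clock: 3.65
position: [0.4771, -0.1793, 0.0637]
ee_rot: [0.681, 0.732, -0.0, -0.0]
ft_force: [1.2, -0.6, 0.2]
grip_width: 0.995
```

Call:
jog_arm([
  [0, 0, 0],
  [0, 0, 0],
  [0, 0, 0],
  [0, 0, 0],
  [0, 0, 0],
  [0, 0, 0],
  [0, 0, 0],
], turn=[0, 0, 0, 0, 0, 0, 0], grip=40)

```text
clock: 4.23
position: [0.4781, -0.18, 0.0655]
ee_rot: [0.682, 0.732, -0.0, 0.001]
ft_force: [-3.1, 0.0, 9.3]
grip_width: 0.624
```

```bash
python3 - <<'E'
from h import *
o=manip.get_obs(); print(o['clock'],o['position'],o['grip_width']*85.4,o['ft_force'])
a=shot('scene')
for l,z in (('side_tray',0),('cradle',0)):
    for r in manip.outline_of(a,l)[:1]:
        m=r['mask'].astype(np.uint8);k=max(cv2.findContours(m,0,1)[0],key=len)[:,0]
        for zz in (0,.012): print(l,r['confidence'],cv2.minAreaRect(np.array([ray(a,q,zz)[:2] for q in k],np.float32)))
b=shot('side')
for l,z in (('side_tray',0),('cradle',0)):
    for r in manip.outline_of(b,l)[:1]:
        m=r['mask'].astype(np.uint8);k=max(cv2.findContours(m,0,1)[0],key=len)[:,0]
        for zz in (0,.012): print(l,r['confidence'],cv2.minAreaRect(np.array([ray(b,q,zz)[:2] for q in k],np.float32)))
E
```

```text
4.2333 [ 0.47807607 -0.18004413  0.065519  ] 53.26268058019882 [-3.05720228e+00  4.48547082e-03  9.31313538e+00]
side_tray 0.61 ((0.49800369143486023, 0.25464141368865967), (0.1470593512058258, 0.3072642982006073), 5.52981424331665)
side_tray 0.61 ((0.5085967779159546, 0.24682828783988953), (0.14501027762889862, 0.30298301577568054), 5.52981424331665)
cradle 0.95 ((0.5227698087692261, 0.010170631110668182), (0.12807658314704895, 0.096333347260952), 89.6017837524414)
cradle 0.95 ((0.5330177545547485, 0.005763880908489227), (0.12629200518131256, 0.0949910506606102), 89.60189819335938)
side_tray 0.7 ((0.49249517917633057, 0.2567692697048187), (0.10984168946743011, 0.31855255365371704), 4.185098648071289)
side_tray 0.7 ((0.48964667320251465, 0.23929765820503235), (0.10819585621356964, 0.31377965211868286), 4.185098648071289)
```

Call:
jog_arm([
  [0, 0, 10],
  [0, 0, 30],
  [0, 5, 55],
  [0, 25, 70],
  [2, 55, 70],
  [4, 90, 70],
  [6, 125, 70],
  [8, 160, 70],
  [10, 195, 70],
  [12, 230, 70],
  [13, 265, 70],
  [14, 300, 70],
], turn=[0, 0, 0, 0, 0, 0, 0, 0, 0, 0, 0, 0])

```text
clock: 5.53
position: [0.492, 0.1216, 0.1366]
ee_rot: [0.682, 0.732, 0.0, 0.002]
ft_force: [1.4, -0.4, -3.1]
grip_width: 0.627
```

Call:
jog_arm([
  [2, 35, 0],
  [4, 70, 0],
  [6, 105, 0],
  [7, 140, 0],
  [8, 170, 0],
  [8, 195, 0],
  [8, 212, 0],
  [8, 212, 0],
  [8, 212, 0],
], turn=[0, 0, 0, 0, 0, 0, 0, 0, 0])

```text
clock: 6.28
position: [0.4996, 0.3344, 0.1372]
ee_rot: [0.681, 0.732, 0.0, 0.002]
ft_force: [0.7, -0.5, -3.1]
grip_width: 0.624
```

```bash
python3 - <<'E'
from h import *
o=manip.get_obs(); print(o['clock'],o['position'],o['grip_width']*85.4,o['ft_force'],o['joint_pos'])
a=shot('scene','s2.png')
E
```

```text
6.2833 [0.4995518  0.33441612 0.13719545] 53.24926801344885 [ 0.68765407 -0.5384547  -3.10939024] [-0.0470883   0.46491881 -0.7956231   1.61126715  0.3526086   1.21338129
 -0.84213584]
```

View pics/s2.png

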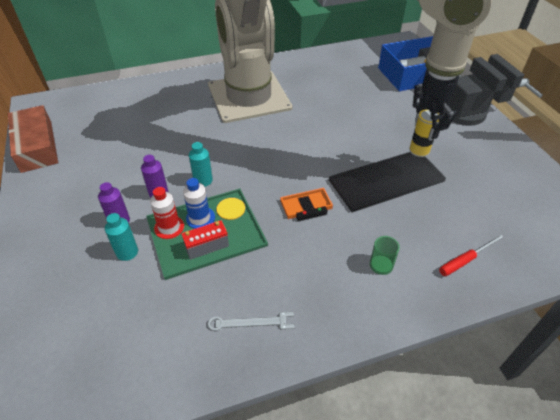

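The tin is held upright over the far end of the black tray, with its base at (421,155). Lowering it now.

Call:
jog_arm([
  [0, 0, -25],
  [0, 0, -50],
  [0, 0, -65],
  [0, 0, -71],
  [0, 0, -74],
  [0, 0, -76],
  [0, 0, -76],
], turn=[0, 0, 0, 0, 0, 0, 0])

```text
clock: 6.92
position: [0.5006, 0.3334, 0.062]
ee_rot: [0.682, 0.732, 0.001, 0.002]
ft_force: [0.4, -0.3, -1.9]
grip_width: 0.625
```

Call:
jog_arm([
  [0, 0, -1],
  [0, 0, -2],
  [0, 0, -2],
], turn=[0, 0, 0])

```text
clock: 7.17
position: [0.5013, 0.334, 0.0616]
ee_rot: [0.682, 0.732, 0.002, 0.003]
ft_force: [-2.1, -1.3, 6.0]
grip_width: 0.622
```

Call:
jog_arm([
  [0, 0, 0],
  [0, 0, 0],
  [0, 0, 0],
  [0, 0, 0],
  [0, 0, 0],
  [0, 0, 30],
  [0, 0, 65],
  [0, 0, 100],
  [0, 0, 110],
  [0, 0, 110],
], turn=[0, 0, 0, 0, 0, 0, 0, 0, 0, 0], grip=85)

```text
clock: 8.0
position: [0.5025, 0.3353, 0.1751]
ee_rot: [0.682, 0.732, 0.004, 0.003]
ft_force: [-0.8, 0.5, -0.3]
grip_width: 0.995
```

```bash
python3 - <<'E'
from h import *
o=manip.get_obs(); print(o['clock'],o['position'],o['grip_width']*85.4,o['ft_force'])
a=shot('wrist','w2.png');print(np.round(a['pose'],3).tolist())
E
```

```text
8.0 [0.50248699 0.33525203 0.175064  ] 84.9558984326783 [-0.76305713  0.51516897 -0.31351321]
[[0.997, 0.063, 0.033, 0.496], [0.07, -0.949, -0.306, 0.415], [0.012, 0.308, -0.951, 0.318], [0.0, 0.0, 0.0, 1.0]]
```

View pics/w2.png

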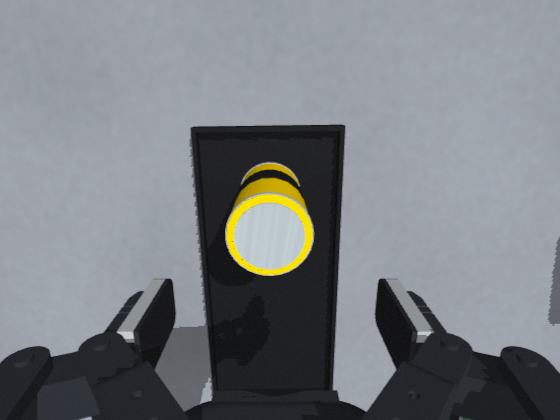

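The tin stands in the tray at (270,235), with the tray's far edge on row 127. Now back to the blue bottle.

Call:
jog_arm([
  [0, -35, 10],
  [-2, -75, 20],
  [-4, -115, 20],
  [-6, -155, 20],
  [-8, -195, 20],
  [-10, -235, 20],
  [-12, -275, 20],
  [-14, -315, 20],
  [-16, -355, 20],
  [-18, -395, 20],
  [-19, -435, 20],
  [-20, -475, 20],
], turn=[0, 0, 0, 0, 0, 0, 0, 0, 0, 0, 0, 0])

```text
clock: 9.05
position: [0.4805, -0.1427, 0.1913]
ee_rot: [0.682, 0.731, 0.002, 0.002]
ft_force: [0.9, -0.1, -0.0]
grip_width: 0.997
```

Call:
jog_arm([
  [-1, -35, 0],
  [-2, -60, 0],
  [-2, -80, 0],
  [-2, -80, 0],
  [-2, -80, 0],
], turn=[0, 0, 0, 0, 0])

```text
clock: 9.47
position: [0.4774, -0.2235, 0.1895]
ee_rot: [0.683, 0.73, 0.002, 0.001]
ft_force: [-0.1, 1.6, -0.4]
grip_width: 0.995
```

```bash
python3 - <<'E'
from h import *
o=manip.get_obs(); print(o['clock'],o['position'],o['ee_rot'])
a=shot('wrist','w3.png')
c,s,k=blob(a,*BLUE,proj(a,(.482,-.259,.131)),40);print('blue cap',c,s,ray(a,c,.131))
c,s,k=blob(a,*RED,proj(a,(.487,-.337,.131)),40,*RED2);print('red cap',c,s,ray(a,c,.131))
c,s,k=blob(a,*YEL,proj(a,(.477,-.179,.008)),40);print('ydisc',c,s,ray(a,c,.008))
E
```

```text
9.4667 [ 0.477415   -0.22345166  0.18950692] [0.68291324 0.7304963  0.0019336  0.00096405]
blue cap [277.3931677  287.81490683] [ 257  264   42   48 1610] [ 0.48283197 -0.25849367  0.131     ]
red cap [277.1656 377.6704] [ 259  357   38   40 1250] [ 0.4876625  -0.33030023  0.131     ]
ydisc [275.81353564 141.45597924] [ 236  102   80   80 5009] [ 0.47727802 -0.17897     0.008     ]
```

Call:
jog_arm([
  [5, -20, 0],
  [5, -35, 0],
  [5, -36, -20],
  [5, -36, -55],
  [5, -36, -90],
  [5, -36, -112],
  [5, -36, -121],
  [5, -36, -121],
  [5, -36, -121],
], turn=[0, 0, 0, 0, 0, 0, 0, 0, 0])

```text
clock: 10.27
position: [0.4833, -0.2581, 0.0696]
ee_rot: [0.682, 0.731, 0.002, 0.001]
ft_force: [0.6, 0.4, 1.6]
grip_width: 0.996
```

Call:
jog_arm([
  [0, 0, 0],
  [0, 0, 0],
  [0, 0, 0],
  [0, 0, 0],
  [0, 0, 0],
  [0, 0, 0],
  [0, 0, 0],
], turn=[0, 0, 0, 0, 0, 0, 0], grip=40)

```text
clock: 10.85
position: [0.4839, -0.2587, 0.0712]
ee_rot: [0.682, 0.731, 0.002, 0.002]
ft_force: [-2.8, -0.1, 7.7]
grip_width: 0.599
```

Call:
jog_arm([
  [0, 0, 10],
  [0, 0, 30],
  [0, 5, 55],
  [0, 25, 70],
  [2, 55, 70],
  [4, 90, 70],
  [7, 125, 70],
  [9, 160, 70],
  [11, 195, 70],
  [13, 230, 70],
  [15, 265, 70],
  [17, 300, 70],
], turn=[0, 0, 0, 0, 0, 0, 0, 0, 0, 0, 0, 0])

```text
clock: 11.85
position: [0.5008, 0.0429, 0.1423]
ee_rot: [0.682, 0.731, 0.002, 0.003]
ft_force: [1.5, -0.4, -3.4]
grip_width: 0.592
```

Call:
jog_arm([
  [2, 35, 0],
  [4, 70, 0],
  [6, 105, 0],
  [7, 140, 0],
  [7, 170, 0],
  [7, 195, 0],
  [7, 204, 0],
  [7, 204, 0],
  [7, 204, -20],
  [7, 204, -45],
  [7, 204, -60],
  [7, 204, -66],
], turn=[0, 0, 0, 0, 0, 0, 0, 0, 0, 0, 0, 0])

```text
clock: 12.85
position: [0.5072, 0.2444, 0.0743]
ee_rot: [0.683, 0.731, 0.001, 0.003]
ft_force: [0.1, -0.4, -2.3]
grip_width: 0.597
```

Call:
jog_arm([
  [0, 0, -3],
  [0, 0, -6],
  [0, 0, -8],
  [0, 0, -9],
  [0, 0, -9],
], turn=[0, 0, 0, 0, 0])

```text
clock: 13.27
position: [0.5078, 0.2445, 0.0673]
ee_rot: [0.683, 0.73, 0.001, 0.004]
ft_force: [-5.1, -3.2, 9.9]
grip_width: 0.596
```

Call:
jog_arm([
  [0, 0, 0],
  [0, 0, 0],
  [0, 0, 0],
  [0, 0, 0],
  [0, 0, 0],
  [0, 0, 30],
  [0, 0, 65],
  [0, 0, 100],
  [0, 0, 120],
  [0, 0, 120],
], turn=[0, 0, 0, 0, 0, 0, 0, 0, 0, 0], grip=85)

```text
clock: 14.1
position: [0.5096, 0.2459, 0.1922]
ee_rot: [0.683, 0.731, 0.004, 0.005]
ft_force: [-0.3, 0.7, 0.8]
grip_width: 0.994
```

```bash
python3 - <<'E'
from h import *
o=manip.get_obs(); print(o['clock'],o['position'],o['grip_width']*85.4,o['ft_force'])
a=shot('wrist','w4.png')
c,s,k=blob(a,*BLUE,proj(a,(.507,.244,.127)),40);print('blue cap',c,s,ray(a,c,.127))
E
```

```text
14.1 [0.50962221 0.24588567 0.19217216] 84.91729683393898 [-0.25274374  0.66218136  0.81909804]
blue cap [267.48786559 236.71064095] [ 247  213   42   48 1607] [0.50713147 0.24311341 0.127     ]
```

Blue is standing at (0.507, 0.243). Now the red bottle at about (0.488, -0.337).

Call:
jog_arm([
  [0, -35, 0],
  [-2, -75, 0],
  [-4, -115, 0],
  [-6, -155, 0],
  [-8, -195, 0],
  [-10, -235, 0],
  [-12, -275, 0],
  [-14, -315, 0],
  [-16, -355, 0],
  [-18, -395, 0],
  [-20, -430, 0],
  [-22, -460, 0],
], turn=[0, 0, 0, 0, 0, 0, 0, 0, 0, 0, 0, 0])

```text
clock: 15.15
position: [0.4854, -0.2177, 0.1881]
ee_rot: [0.684, 0.73, 0.002, 0.004]
ft_force: [0.6, 0.3, -0.1]
grip_width: 1.004
```

Call:
jog_arm([
  [-1, -35, 0],
  [-1, -60, 0],
  [-1, -80, 0],
  [-1, -85, 0],
  [-1, -85, 0],
], turn=[0, 0, 0, 0, 0])

```text
clock: 15.57
position: [0.4834, -0.3039, 0.1865]
ee_rot: [0.685, 0.729, 0.002, 0.003]
ft_force: [0.0, 0.6, 0.2]
grip_width: 0.998
```

```bash
python3 - <<'E'
from h import *
o=manip.get_obs(); print(o['clock'],o['position'],o['ee_rot'])
a=shot('wrist','w5.png')
c,s,k=blob(a,*RED,proj(a,(.487,-.337,.131)),40,*RED2);print('red cap',c,s,ray(a,c,.131))
c,s,k=blob(a,*YEL,proj(a,(.477,-.179,.008)),40);print('ydisc',c,s,ray(a,c,.008))
c,s,k=blob(a,*BLUE,proj(a,(.4825,-.259,.008)),40);print('bdisc',c,s,ray(a,c,.008))
E
```

```text
15.5667 [ 0.48342137 -0.30389668  0.18652788] [0.6846413  0.72887273 0.00200447 0.00261063]
red cap [276.84975962 285.43870192] [ 256  261   42   49 1664] [ 0.48820059 -0.33576279  0.131     ]
ydisc [274.00951787  43.48447496] [ 231    0   87   91 6409] [ 0.47731337 -0.17943407  0.008     ]
bdisc [275.29738562 140.63480392] [ 237  101   78   80 4896] [ 0.48337658 -0.25877387  0.008     ]
```

Call:
jog_arm([
  [5, -20, 0],
  [5, -32, 0],
  [5, -33, -20],
  [5, -33, -55],
  [5, -33, -90],
  [5, -33, -110],
  [5, -33, -118],
  [5, -33, -118],
  [5, -33, -118],
], turn=[0, 0, 0, 0, 0, 0, 0, 0, 0])

```text
clock: 16.37
position: [0.4897, -0.3349, 0.0699]
ee_rot: [0.684, 0.73, 0.002, 0.003]
ft_force: [1.1, -0.5, 0.0]
grip_width: 0.995
```

Call:
jog_arm([
  [0, 0, 0],
  [0, 0, 0],
  [0, 0, 0],
  [0, 0, 0],
  [0, 0, 0],
  [0, 0, 0],
  [0, 0, 0],
], turn=[0, 0, 0, 0, 0, 0, 0], grip=40)

```text
clock: 16.95
position: [0.4902, -0.3357, 0.0717]
ee_rot: [0.684, 0.73, 0.002, 0.004]
ft_force: [-1.8, 1.2, 8.4]
grip_width: 0.606
```

Call:
jog_arm([
  [0, 0, 10],
  [0, 0, 30],
  [0, 5, 55],
  [0, 25, 70],
  [2, 55, 70],
  [4, 90, 70],
  [7, 125, 70],
  [9, 160, 70],
  [11, 195, 70],
  [13, 230, 70],
  [15, 265, 70],
  [17, 300, 70],
], turn=[0, 0, 0, 0, 0, 0, 0, 0, 0, 0, 0, 0])

```text
clock: 17.95
position: [0.5072, -0.0341, 0.1428]
ee_rot: [0.684, 0.73, 0.003, 0.005]
ft_force: [0.7, 0.2, -1.4]
grip_width: 0.603
```

Call:
jog_arm([
  [2, 35, 0],
  [4, 70, 0],
  [6, 105, 0],
  [8, 140, 0],
  [8, 170, 0],
  [8, 190, 0],
  [8, 194, 0],
  [8, 194, 0],
  [8, 194, -20],
  [8, 194, -45],
  [8, 194, -60],
  [8, 194, -66],
], turn=[0, 0, 0, 0, 0, 0, 0, 0, 0, 0, 0, 0])

```text
clock: 18.95
position: [0.5143, 0.1574, 0.0748]
ee_rot: [0.685, 0.729, 0.001, 0.005]
ft_force: [-0.7, -1.0, -1.9]
grip_width: 0.598
```

Call:
jog_arm([
  [0, 0, -3],
  [0, 0, -6],
  [0, 0, -8],
  [0, 0, -9],
  [0, 0, -9],
], turn=[0, 0, 0, 0, 0])

```text
clock: 19.37
position: [0.5149, 0.1574, 0.0677]
ee_rot: [0.685, 0.729, 0.001, 0.005]
ft_force: [-4.8, -1.5, 9.9]
grip_width: 0.598
```

Call:
jog_arm([
  [0, 0, 0],
  [0, 0, 0],
  [0, 0, 0],
  [0, 0, 0],
  [0, 0, 0],
  [0, 0, 30],
  [0, 0, 65],
  [0, 0, 100],
  [0, 0, 120],
  [0, 0, 140],
  [0, 0, 140],
], turn=[0, 0, 0, 0, 0, 0, 0, 0, 0, 0, 0], grip=85)

```text
clock: 20.28
position: [0.5166, 0.1583, 0.2119]
ee_rot: [0.685, 0.729, 0.004, 0.007]
ft_force: [-0.2, 1.3, -0.2]
grip_width: 0.996
```

```bash
python3 - <<'E'
from h import *
o=manip.get_obs(); print(o['clock'],o['position'],o['grip_width']*85.4,o['ft_force'])
a=shot('wrist','w6.png')
b=shot('scene','s6.png')
E
```

```text
20.2833 [0.51659487 0.15825758 0.21185237] 85.05211635361519 [-0.22423193  1.30009309 -0.22434489]
```

View pics/w6.png

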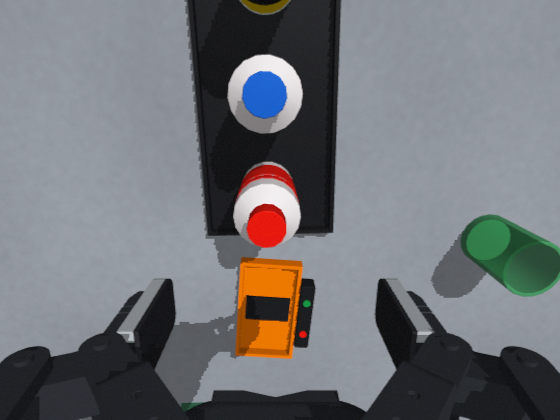

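View pics/s6.png

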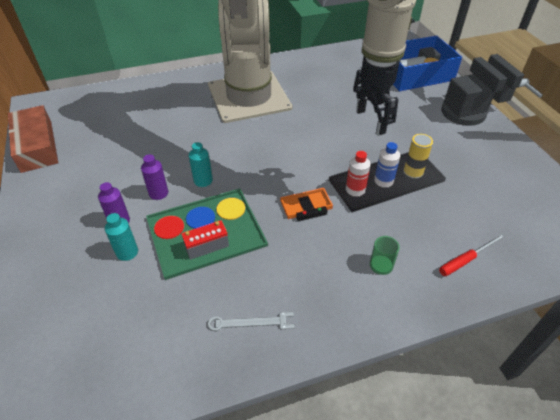

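All three stand in the black tray: red at (267,225), blue at (265,95), and the tin at the top edge. The cradle is at about (270,308) with its lamp strip on the far side, and the discs are empty. Next I'll measure the cradle and check where red sits in the tray.

```bash
python3 - <<'E'
from h import *
a=shot('wrist')
OR=((8,180,120),(18,255,255))
c,s,k=blob(a,*OR,(270,308),30)
for z in (.008,.014): print('cradle',s,cv2.minAreaRect(np.array([ray(a,q,z)[:2] for q in k],np.float32)))
print('proj',np.round([proj(a,(.522,.002,.014)),proj(a,(.51,.244,.131)),proj(a,(.515,.157,.131))]))
print('tray near corners',ray(a,(207,237),.015),ray(a,(332,233),.015))
c,s,k=blob(a,*RED,(267,225),40,*RED2);print('red cap',ray(a,c,.127))
E
```

```text
cradle [ 238  259   67  101 4802] ((0.5218439102172852, 0.008968740701675415), (0.12922310829162598, 0.06845404952764511), 88.92709350585938)
cradle [ 238  259   67  101 4802] ((0.521632730960846, 0.012993935495615005), (0.12695886194705963, 0.06725455075502396), 88.92715454101562)
proj [[269. 320.]
 [272.  88.]
 [272. 227.]]
tray near corners [0.45226353 0.09848555 0.015     ] [0.58016013 0.11032268 0.015     ]
red cap [0.51329031 0.15545087 0.127     ]
```

Call:
jog_arm([
  [0, -35, 0],
  [0, -70, 0],
  [0, -100, 0],
  [0, -115, 0],
  [0, -115, 0],
  [0, -115, 0],
], turn=[0, 0, 0, 0, 0, 0])

```text
clock: 20.93
position: [0.5142, 0.0415, 0.2061]
ee_rot: [0.685, 0.728, 0.0, 0.005]
ft_force: [-0.9, 0.4, 0.1]
grip_width: 0.998
```

```bash
python3 - <<'E'
from h import *
a=shot('wrist','w7.png'); print(manip.get_obs()['position'])
OR=((8,180,120),(18,255,255))
c,s,k=blob(a,*OR,proj(a,(.522,.01,.014)),40)
for z in (.008,.014):
    r=cv2.minAreaRect(np.array([ray(a,q,z)[:2] for q in k],np.float32));print('cradle',s,r)
print([np.round(t) for t in map(lambda q:proj(a,(*q,.014)),cv2.boxPoints(r))],manip.pinpoint(a,'cradle')[:1],ray(a,manip.pinpoint(a,'cradle')[0]['at'],0))
cv2.imwrite('pics/w7c.png',a['frame'][60:340,140:420,::-1].repeat(2,0).repeat(2,1))
E
```

```text
[0.51429251 0.04287488 0.20634058]
cradle [ 242  153   75  119 6274] ((0.5214628577232361, 0.008525446057319641), (0.1251385658979416, 0.06826315075159073), 88.6653823852539)
cradle [ 242  153   75  119 6274] ((0.5212509632110596, 0.010539978742599487), (0.12293275445699692, 0.06705984473228455), 88.6653823852539)
[array([241., 268.]), array([304., 272.]), array([318., 157.]), array([248., 151.])] [{'at': [274.5, 211.4], 'confidence': 0.95}] [0.51837675 0.00999249 0.        ]
```

View pics/w7c.png

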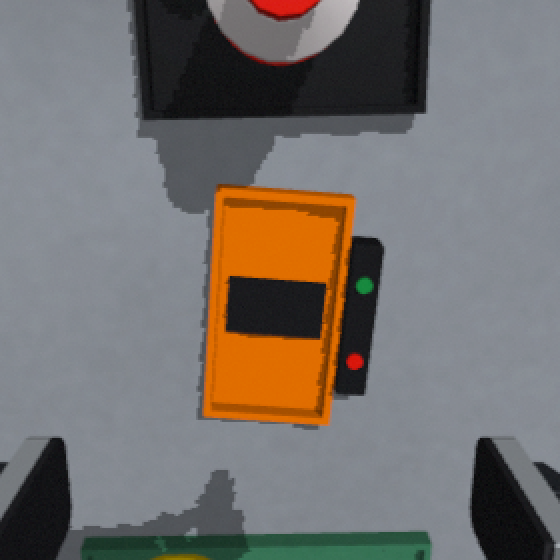

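Cradle centre is (0.521, 0.010) with its x axis at about -1.3°, and its size matches the 67 x 121 mm outside. Now to the battery.

Call:
jog_arm([
  [5, -30, 0],
  [12, -65, 0],
  [20, -100, 0],
  [28, -135, 0],
  [36, -170, 0],
  [44, -205, 0],
  [52, -240, 0],
  [58, -265, 0],
  [60, -275, 0],
  [60, -275, 0],
], turn=[0, 1, 2, 2, 2, 2, 2, 2, 2, 2])

```text
clock: 21.92
position: [0.5745, -0.2329, 0.2058]
ee_rot: [0.672, 0.741, 0.001, 0.004]
ft_force: [-0.5, 0.8, 1.1]
grip_width: 0.995
```

```bash
python3 - <<'E'
from h import *
a=shot('wrist'); o=manip.get_obs(); q=o['ee_rot'];print(o['position'],np.degrees(2*np.arctan2(q[1],q[0]))-90)
c,s,k=blob(a,*RED,proj(a,(.577,-.263,.056)),40,*RED2);r=cv2.minAreaRect(np.array([ray(a,q,.056)[:2] for q in k],np.float32));print('bat',c,s,r)
c,s,k=blob(a,*RED,proj(a,(.489,-.338,.008)),30,*RED2);print('rdisc',c,s,ray(a,c,.008))
E
```

```text
[ 0.57469208 -0.23043485  0.20610321] 5.696748864517801
bat [271.18945404 225.03873075] [ 247  175   50  104 4286] ((0.577077329158783, -0.2627202868461609), (0.042854178696870804, 0.09792809188365936), 5.766982555389404)
rdisc [186.3507109  269.65809072] [ 151  241   68   61 2954] [ 0.49159095 -0.33597993  0.008     ]
```

Call:
jog_arm([
  [2, -18, -10],
  [2, -30, -40],
  [2, -32, -75],
  [2, -32, -110],
  [2, -32, -140],
  [2, -32, -162],
  [2, -32, -174],
  [2, -32, -179],
  [2, -32, -180],
  [2, -32, -180],
], turn=[0, 0, 0, 0, 0, 0, 0, 0, 0, 0])

```text
clock: 22.8
position: [0.5777, -0.2618, 0.0274]
ee_rot: [0.671, 0.742, 0.002, 0.005]
ft_force: [0.4, 0.4, 0.4]
grip_width: 0.994
```

Call:
jog_arm([
  [0, 0, 0],
  [0, 0, 0],
  [0, 0, 0],
  [0, 0, 0],
  [0, 0, 0],
  [0, 0, 0],
  [0, 0, 0],
  [0, 0, 0],
], turn=[0, 0, 0, 0, 0, 0, 0, 0], grip=30, grip_force=60)

```text
clock: 23.47
position: [0.578, -0.2622, 0.0286]
ee_rot: [0.671, 0.742, 0.002, 0.005]
ft_force: [-1.7, 0.2, 6.8]
grip_width: 0.493
```

Call:
jog_arm([
  [0, 0, 8],
  [0, 0, 25],
  [0, 0, 45],
  [0, 0, 60],
  [0, 0, 60],
  [0, 0, 60],
], turn=[0, 0, 0, 0, 0, 0])

```text
clock: 23.97
position: [0.5781, -0.2623, 0.0889]
ee_rot: [0.671, 0.742, 0.002, 0.006]
ft_force: [0.2, 1.1, -5.3]
grip_width: 0.492
```

Call:
jog_arm([
  [-3, 15, 0],
  [-10, 45, 0],
  [-17, 80, 0],
  [-24, 115, 0],
  [-31, 150, 0],
  [-38, 185, 0],
  [-45, 215, 0],
  [-51, 245, 0],
  [-55, 263, 0],
  [-56, 271, 0],
  [-56, 271, 0],
  [-56, 271, 0],
], turn=[0, -1, -2, -3, -4, -5, -6, -7, -7, -7, -7, -7])

```text
clock: 24.97
position: [0.5217, 0.008, 0.0882]
ee_rot: [0.715, 0.699, 0.001, 0.006]
ft_force: [1.0, -0.6, -4.5]
grip_width: 0.494
```

```bash
python3 - <<'E'
from h import *
a=shot('wrist','w8.png'); o=manip.get_obs(); q=o['ee_rot'];print(o['position'],np.degrees(2*np.arctan2(q[1],q[0]))-90)
E
```

```text
[0.52195557 0.00723969 0.08829923] -1.3492845373722133
```

View pics/w8.png

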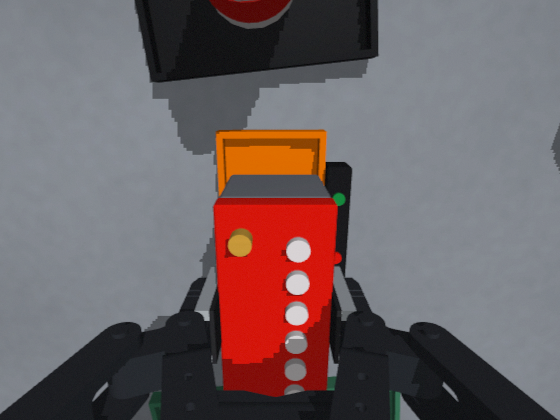

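The battery sits square over the cradle, whose far wall shows at row 132. Lowering it now.

Call:
jog_arm([
  [0, 2, -20],
  [0, 2, -38],
  [0, 2, -50],
  [0, 2, -56],
  [0, 2, -59],
  [0, 2, -60],
  [0, 2, -60],
], turn=[0, 0, 0, 0, 0, 0, 0])

```text
clock: 25.6
position: [0.5224, 0.0088, 0.0288]
ee_rot: [0.716, 0.699, 0.001, 0.006]
ft_force: [-1.1, -0.0, -4.6]
grip_width: 0.493
```

Call:
jog_arm([
  [0, 0, -1],
  [0, 0, -2],
  [0, 0, -2],
], turn=[0, 0, 0])

```text
clock: 25.85
position: [0.523, 0.0088, 0.0285]
ee_rot: [0.716, 0.698, 0.001, 0.007]
ft_force: [-7.9, -0.2, 14.6]
grip_width: 0.491
```

Call:
jog_arm([
  [0, 0, 0],
  [0, 0, 0],
  [0, 0, 0],
  [0, 0, 0],
  [0, 0, 0],
  [0, 0, 0],
  [0, 0, 30],
  [0, 0, 65],
  [0, 0, 100],
  [0, 0, 140],
  [0, 0, 160],
  [0, 0, 165],
], turn=[0, 0, 0, 0, 0, 0, 0, 0, 0, 0, 0, 0], grip=85)

```text
clock: 26.85
position: [0.5249, 0.0091, 0.1979]
ee_rot: [0.716, 0.698, 0.003, 0.009]
ft_force: [0.3, 0.2, 0.4]
grip_width: 0.997
```

Call:
jog_arm([
  [0, 15, 0],
  [0, 40, 0],
  [0, 55, 0],
  [0, 60, 0],
  [0, 60, 0],
  [0, 60, 0],
], turn=[0, 2, 4, 5, 5, 5], grip_force=40)

```text
clock: 27.35
position: [0.5248, 0.0683, 0.1972]
ee_rot: [0.685, 0.729, 0.003, 0.009]
ft_force: [0.6, -0.7, -0.3]
grip_width: 0.992
```

```bash
python3 - <<'E'
from h import *
a=shot('wrist','w9.png'); o=manip.get_obs(); q=o['ee_rot'];print(o['clock'],o['position'],np.degrees(2*np.arctan2(q[1],q[0]))-90)
c,s,k=blob(a,*RED,proj(a,(.522,.009,.056)),40,*RED2);r=cv2.minAreaRect(np.array([ray(a,q,.056)[:2] for q in k],np.float32));print('bat',c,s,r)
c,s,k=blob(a,*RED,proj(a,(.513,.155,.127)),30,*RED2);print('redcap',s,ray(a,c,.127))
E
```

```text
27.4 [0.52486602 0.06783543 0.19727863] 3.5171189463995347
bat [265.40757833 258.64027204] [ 239  209   57  103 4117] ((0.5238128304481506, 0.008647479116916656), (0.09913337230682373, 0.04335345700383186), 88.5208740234375)
redcap [ 237   64   47   51 1870] [0.51332745 0.15331659 0.127     ]
```

View pics/w9.png

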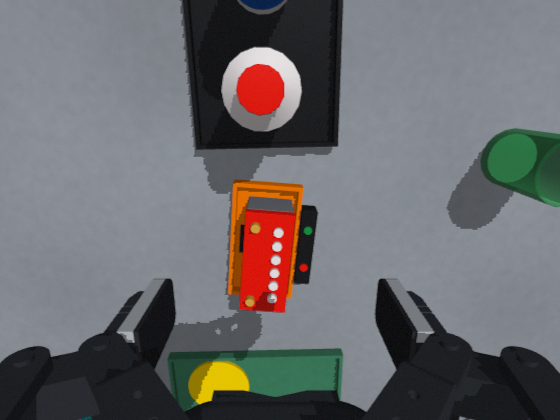

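The battery is in the cradle at (265,259), about 3 mm from the centre. Now the red bottle goes home.

Call:
jog_arm([
  [-4, 30, 0],
  [-8, 60, 0],
  [-10, 82, 0],
  [-10, 88, -5],
  [-10, 88, -35],
  [-10, 88, -70],
  [-10, 88, -100],
  [-10, 88, -120],
  [-10, 88, -128],
  [-10, 88, -129],
  [-10, 88, -129],
], turn=[0, 0, 0, 0, 0, 0, 0, 0, 0, 0, 0])

```text
clock: 28.32
position: [0.5154, 0.1552, 0.0687]
ee_rot: [0.685, 0.728, 0.003, 0.009]
ft_force: [0.4, 0.2, 0.9]
grip_width: 0.997
```

Call:
jog_arm([
  [0, 0, 0],
  [0, 0, 0],
  [0, 0, 0],
  [0, 0, 0],
  [0, 0, 0],
  [0, 0, 0],
  [0, 0, 0],
], turn=[0, 0, 0, 0, 0, 0, 0], grip=40)

```text
clock: 28.9
position: [0.5159, 0.1555, 0.0702]
ee_rot: [0.685, 0.728, 0.004, 0.009]
ft_force: [-3.5, -0.1, 8.3]
grip_width: 0.6
```

Call:
jog_arm([
  [0, 0, 10],
  [0, 0, 35],
  [0, 0, 65],
  [0, -5, 95],
  [-1, -25, 105],
  [-3, -60, 105],
  [-5, -95, 105],
  [-7, -130, 105],
  [-9, -165, 105],
  [-11, -200, 105],
  [-13, -235, 105],
  [-15, -270, 105],
], turn=[0, 0, 0, 0, 0, 0, 0, 0, 0, 0, 0, 0])

```text
clock: 29.9
position: [0.5006, -0.1161, 0.1764]
ee_rot: [0.685, 0.728, 0.004, 0.01]
ft_force: [0.8, 0.1, -3.3]
grip_width: 0.599
```

Call:
jog_arm([
  [-2, -35, 0],
  [-4, -70, 0],
  [-6, -105, 0],
  [-8, -140, 0],
  [-10, -170, 0],
  [-11, -200, 0],
  [-12, -217, -10],
  [-12, -221, -30],
  [-12, -222, -60],
  [-12, -222, -85],
  [-12, -222, -93],
  [-12, -222, -95],
], turn=[0, 0, 0, 0, 0, 0, 0, 0, 0, 0, 0, 0])

```text
clock: 30.9
position: [0.4877, -0.3374, 0.0802]
ee_rot: [0.685, 0.728, 0.004, 0.009]
ft_force: [0.3, 0.6, -1.7]
grip_width: 0.6
```

```bash
python3 - <<'E'
from h import *
o=manip.get_obs();print(o['clock'],o['position'],o['ft_force'])
E
```

```text
30.9 [ 0.48774557 -0.33741557  0.08020759] [ 0.31611049  0.60549762 -1.6578641 ]
```

Call:
jog_arm([
  [1, -1, -3],
  [1, -1, -5],
  [1, -1, -6],
  [1, -1, -7],
  [1, -1, -8],
  [1, -1, -8],
], turn=[0, 0, 0, 0, 0, 0])

```text
clock: 31.4
position: [0.4895, -0.3393, 0.0743]
ee_rot: [0.685, 0.728, 0.004, 0.01]
ft_force: [-3.5, 0.7, 7.7]
grip_width: 0.6
```

Call:
jog_arm([
  [0, 0, 0],
  [0, 0, 0],
  [0, 0, 0],
  [0, 0, 0],
  [0, 0, 0],
  [0, 0, 30],
  [0, 0, 65],
  [0, 0, 100],
  [0, 15, 120],
  [0, 30, 120],
  [0, 35, 120],
  [0, 35, 120],
], turn=[0, 0, 0, 0, 0, 0, 0, 0, 0, 0, 0, 0], grip=85)

```text
clock: 32.4
position: [0.4895, -0.3025, 0.1935]
ee_rot: [0.684, 0.729, 0.004, 0.009]
ft_force: [0.7, 0.1, -0.4]
grip_width: 0.993
```

```bash
python3 - <<'E'
from h import *
a=shot('wrist','w10.png'); o=manip.get_obs(); q=o['ee_rot'];print(o['clock'],o['position'],q)
c,s,k=blob(a,*RED,proj(a,(.489,-.338,.131)),40,*RED2);print('red cap',c,s,ray(a,c,.131))
c,s,k=blob(a,*BLUE,proj(a,(.4825,-.259,.008)),40);print('bdisc',c,s,ray(a,c,.008))
E
```

```text
32.45 [ 0.4889969  -0.30370682  0.19303501] [0.68493236 0.72854156 0.00339755 0.00912759]
red cap [264.01791427 282.52271273] [ 244  259   41   47 1563] [ 0.48686331 -0.33720437  0.131     ]
bdisc [266.11447954 139.38753445] [ 228  101   77   78 4717] [ 0.48332865 -0.25877716  0.008     ]
```

Red is within about 2 mm of its disc centre. Next the blue bottle, at about (0.508, 0.244).

Call:
jog_arm([
  [1, 35, 0],
  [2, 75, 0],
  [4, 115, 0],
  [6, 155, 0],
  [8, 195, 0],
  [10, 235, 0],
  [11, 275, 0],
  [12, 315, 0],
  [14, 355, 0],
  [16, 395, 0],
  [17, 435, 0],
  [18, 465, 0],
], turn=[0, 0, 0, 0, 0, 0, 0, 0, 0, 0, 0, 0])

```text
clock: 33.45
position: [0.5064, 0.1638, 0.192]
ee_rot: [0.685, 0.729, 0.003, 0.008]
ft_force: [0.7, 0.4, 0.9]
grip_width: 0.994
```

Call:
jog_arm([
  [0, 25, 0],
  [0, 45, 0],
  [0, 50, 0],
  [0, 50, 0],
  [0, 50, 0],
], turn=[0, 0, 0, 0, 0])

```text
clock: 33.87
position: [0.5066, 0.2124, 0.191]
ee_rot: [0.685, 0.729, 0.002, 0.008]
ft_force: [0.1, 0.0, 0.2]
grip_width: 0.995
```

```bash
python3 - <<'E'
from h import *
a=shot('wrist'); o=manip.get_obs(); q=o['ee_rot'];print(o['clock'],o['position'],q)
c,s,k=blob(a,*BLUE,proj(a,(.507,.243,.127)),40);print('blue cap',c,s,ray(a,c,.127))
E
```

```text
33.9167 [0.50685067 0.21185428 0.19123547] [0.68529247 0.72821697 0.00241147 0.0082745 ]
blue cap [274.95835885 187.20146969] [ 253  163   45   49 1633] [0.50695471 0.24206785 0.127     ]
```

Call:
jog_arm([
  [0, 20, 0],
  [1, 31, -10],
  [1, 31, -45],
  [1, 31, -80],
  [1, 31, -108],
  [1, 31, -120],
  [1, 31, -124],
  [1, 31, -124],
  [1, 31, -124],
], turn=[0, 0, 0, 0, 0, 0, 0, 0, 0])

```text
clock: 34.67
position: [0.5089, 0.2428, 0.0688]
ee_rot: [0.686, 0.728, 0.003, 0.009]
ft_force: [-0.0, 0.2, -0.1]
grip_width: 0.999
```

Call:
jog_arm([
  [0, 0, 0],
  [0, 0, 0],
  [0, 0, 0],
  [0, 0, 0],
  [0, 0, 0],
  [0, 0, 0],
  [0, 0, 0],
], turn=[0, 0, 0, 0, 0, 0, 0], grip=40)

```text
clock: 35.25
position: [0.5093, 0.2435, 0.0703]
ee_rot: [0.685, 0.728, 0.004, 0.009]
ft_force: [-4.0, -1.0, 8.2]
grip_width: 0.6
```

Call:
jog_arm([
  [0, 0, 10],
  [0, 0, 35],
  [0, 0, 65],
  [0, -5, 95],
  [-1, -25, 105],
  [-3, -60, 105],
  [-5, -95, 105],
  [-7, -130, 105],
  [-9, -165, 105],
  [-11, -200, 105],
  [-13, -235, 105],
  [-15, -270, 105],
], turn=[0, 0, 0, 0, 0, 0, 0, 0, 0, 0, 0, 0])

```text
clock: 36.25
position: [0.4938, -0.028, 0.1761]
ee_rot: [0.685, 0.728, 0.004, 0.01]
ft_force: [1.7, -0.3, -1.1]
grip_width: 0.6
```

Call:
jog_arm([
  [-2, -35, 0],
  [-4, -70, 0],
  [-6, -105, 0],
  [-7, -140, 0],
  [-8, -175, 0],
  [-9, -205, 0],
  [-9, -224, -10],
  [-9, -229, -30],
  [-9, -230, -60],
  [-9, -230, -85],
  [-9, -230, -93],
  [-9, -230, -95],
], turn=[0, 0, 0, 0, 0, 0, 0, 0, 0, 0, 0, 0])

```text
clock: 37.25
position: [0.4839, -0.2574, 0.08]
ee_rot: [0.685, 0.728, 0.004, 0.008]
ft_force: [0.5, 0.0, -1.3]
grip_width: 0.596
```

Call:
jog_arm([
  [0, 0, -3],
  [0, 0, -5],
  [0, 0, -6],
  [0, 0, -7],
  [0, 0, -8],
  [0, 0, -8],
], turn=[0, 0, 0, 0, 0, 0])

```text
clock: 37.75
position: [0.4847, -0.2582, 0.0742]
ee_rot: [0.685, 0.728, 0.004, 0.009]
ft_force: [-5.6, 0.9, 12.1]
grip_width: 0.597
```

Call:
jog_arm([
  [0, 0, 0],
  [0, 0, 0],
  [0, 0, 0],
  [0, 0, 0],
  [0, 0, 0],
  [0, 0, 30],
  [0, 0, 65],
  [0, 0, 100],
  [0, 15, 120],
  [0, 30, 120],
  [0, 35, 120],
  [0, 35, 120],
], turn=[0, 0, 0, 0, 0, 0, 0, 0, 0, 0, 0, 0], grip=85)

```text
clock: 38.75
position: [0.4845, -0.2216, 0.1935]
ee_rot: [0.684, 0.729, 0.004, 0.009]
ft_force: [-0.3, 0.3, -0.5]
grip_width: 0.996
```

```bash
python3 - <<'E'
from h import *
a=shot('wrist','w11.png'); o=manip.get_obs(); q=o['ee_rot'];print(o['clock'],o['position'],q)
c,s,k=blob(a,*BLUE,proj(a,(.483,-.2585,.131)),40);print('blue cap',c,s,ray(a,c,.131))
c,s,k=blob(a,*YEL,proj(a,(.4773,-.179,.008)),40);print('ydisc',c,s,ray(a,c,.008))
E
```

```text
38.8 [ 0.48413521 -0.22269098  0.19301526] [0.68487589 0.72860121 0.00345195 0.0085658 ]
blue cap [265.16516129 282.84064516] [ 245  259   41   48 1550] [ 0.4826379  -0.25635411  0.131     ]
ydisc [264.97900102 140.74943935] [ 226  101   79   80 4905] [ 0.47726708 -0.17896516  0.008     ]
```

Call:
jog_arm([
  [1, 35, 0],
  [2, 75, 0],
  [4, 115, 0],
  [6, 155, 0],
  [8, 195, 0],
  [10, 235, 0],
  [11, 275, 0],
  [12, 315, 0],
  [14, 355, 0],
  [15, 395, 0],
  [16, 435, 0],
  [16, 465, 0],
], turn=[0, 0, 0, 0, 0, 0, 0, 0, 0, 0, 0, 0])

```text
clock: 39.8
position: [0.4996, 0.2446, 0.1917]
ee_rot: [0.685, 0.729, 0.003, 0.008]
ft_force: [-0.6, 0.0, 1.1]
grip_width: 0.994
```

Call:
jog_arm([
  [0, 25, 0],
  [0, 45, 0],
  [0, 60, 0],
  [0, 60, 0],
  [0, 60, 0],
], turn=[0, 0, 0, 0, 0])

```text
clock: 40.22
position: [0.4995, 0.3043, 0.1901]
ee_rot: [0.684, 0.729, 0.002, 0.007]
ft_force: [0.5, -0.8, -0.6]
grip_width: 0.995
```

```bash
python3 - <<'E'
from h import *
a=shot('wrist','w12.png'); o=manip.get_obs(); q=o['ee_rot'];print(o['clock'],o['position'],q)
c,s,k=blob(a,*YEL,proj(a,(.5006,.333,.116)),40)
(c,rad)=cv2.minEnclosingCircle(k[k[:,1]>np.median(k[:,1])]);print(s,c,rad,'tin',ray(a,c,.116))
P=np.array([ray(a,t,.116)[:2] for t in k[k[:,1]>np.mean(k[:,1])]]);A=np.c_[2*P,np.ones(len(P))];sol=np.linalg.lstsq(A,(P**2).sum(1),rcond=None)[0];print('tin circ',sol[:2],np.sqrt(sol[2]+sol[0]**2+sol[1]**2))
E
```

```text
40.2667 [0.49991638 0.30336565 0.19043759] [0.68483478 0.72865679 0.00200884 0.00752073]
[ 235  138   84   84 1687] (276.5, 182.5) 41.57533264160156 tin [0.50070328 0.33459167 0.116     ]
tin circ [0.5007219  0.33544113] 0.026149639096189288
```

Call:
jog_arm([
  [0, 20, 0],
  [1, 31, -10],
  [1, 31, -45],
  [1, 31, -80],
  [1, 31, -110],
  [1, 31, -124],
  [1, 31, -127],
  [1, 31, -127],
  [1, 31, -127],
], turn=[0, 0, 0, 0, 0, 0, 0, 0, 0])

```text
clock: 41.02
position: [0.5017, 0.3349, 0.065]
ee_rot: [0.685, 0.729, 0.003, 0.008]
ft_force: [0.4, 0.7, 0.3]
grip_width: 0.994
```

Call:
jog_arm([
  [0, 0, 0],
  [0, 0, 0],
  [0, 0, 0],
  [0, 0, 0],
  [0, 0, 0],
  [0, 0, 0],
  [0, 0, 0],
], turn=[0, 0, 0, 0, 0, 0, 0], grip=40)

```text
clock: 41.6
position: [0.5019, 0.3357, 0.0666]
ee_rot: [0.685, 0.729, 0.004, 0.008]
ft_force: [-3.1, -0.6, 8.5]
grip_width: 0.628
```

Call:
jog_arm([
  [0, 0, 10],
  [0, 0, 35],
  [0, 0, 65],
  [0, -5, 95],
  [-1, -25, 105],
  [-3, -60, 105],
  [-5, -95, 105],
  [-7, -130, 105],
  [-9, -165, 105],
  [-11, -200, 105],
  [-13, -235, 105],
  [-15, -270, 105],
], turn=[0, 0, 0, 0, 0, 0, 0, 0, 0, 0, 0, 0])

```text
clock: 42.6
position: [0.4865, 0.0641, 0.1725]
ee_rot: [0.685, 0.729, 0.004, 0.008]
ft_force: [1.3, 0.0, -2.7]
grip_width: 0.624
```

Call:
jog_arm([
  [-2, -35, 0],
  [-4, -70, 0],
  [-6, -105, 0],
  [-7, -140, 0],
  [-8, -175, 0],
  [-8, -210, 0],
  [-8, -235, 0],
  [-8, -242, -25],
  [-8, -243, -60],
  [-8, -243, -85],
  [-8, -243, -93],
  [-8, -243, -95],
], turn=[0, 0, 0, 0, 0, 0, 0, 0, 0, 0, 0, 0])

```text
clock: 43.6
position: [0.4776, -0.1783, 0.0766]
ee_rot: [0.685, 0.729, 0.004, 0.007]
ft_force: [-0.4, 0.3, -2.5]
grip_width: 0.63
```

Call:
jog_arm([
  [0, 0, -3],
  [0, 0, -5],
  [0, 0, -6],
  [0, 0, -7],
  [0, 0, -8],
  [0, 0, -8],
], turn=[0, 0, 0, 0, 0, 0])

```text
clock: 44.1
position: [0.4784, -0.1788, 0.0705]
ee_rot: [0.685, 0.729, 0.004, 0.008]
ft_force: [-5.2, 0.9, 12.0]
grip_width: 0.629
```

Call:
jog_arm([
  [0, 0, 0],
  [0, 0, 0],
  [0, 0, 0],
  [0, 0, 0],
  [0, 0, 0],
  [0, 0, 30],
  [0, 0, 65],
  [0, 0, 100],
  [0, 0, 140],
  [-20, 0, 180],
  [-40, 0, 220],
  [-40, 0, 250],
], turn=[0, 0, 0, 0, 0, 0, 0, 0, 0, 0, 0, 0], grip=85)

```text
clock: 45.1
position: [0.4363, -0.1788, 0.3228]
ee_rot: [0.685, 0.729, 0.003, 0.009]
ft_force: [1.4, -0.1, 0.2]
grip_width: 1.0
```

Call:
jog_arm([
  [0, 0, 10],
  [0, 0, 20],
  [0, 0, 20],
  [0, 0, 20],
], turn=[0, 0, 0, 0])

```text
clock: 45.43
position: [0.4364, -0.1787, 0.3417]
ee_rot: [0.685, 0.729, 0.003, 0.008]
ft_force: [0.3, 0.7, -0.6]
grip_width: 0.993
```

```bash
python3 - <<'E'
from h import *
a=shot('wrist','w13.png'); o=manip.get_obs(); print(o['clock'],o['position'],o['ft_force'])
c,s,k=blob(a,*RED,proj(a,(.488,-.338,.131)),20,*RED2);print('red cap',s,ray(a,c,.131))
c,s,k=blob(a,*BLUE,proj(a,(.483,-.2585,.131)),20);print('blue cap',s,ray(a,c,.131))
c,s,k=blob(a,*YEL,proj(a,(.477,-.179,.120)),40)
u=proj(a,(.477,-.179,.120)); P=np.array([ray(a,t,.120)[:2] for t in k if t[1]>u[1]]);A=np.c_[2*P,np.ones(len(P))];sol=np.linalg.lstsq(A,(P**2).sum(1),rcond=None)[0];print('tin circ',sol[:2],np.sqrt(sol[2]+sol[0]**2+sol[1]**2))
shot('scene','s13.png')
E
```

```text
45.4833 [ 0.43616776 -0.17861918  0.3410689 ] [0.56879253 0.12355175 0.69836518]
red cap [294 301  23  27 505] [ 0.4861234  -0.33618054  0.131     ]
blue cap [296 239  25  28 536] [ 0.48181775 -0.25702038  0.131     ]
tin circ [ 0.47731049 -0.17759241] 0.026560627504055807
```

View pics/w13.png

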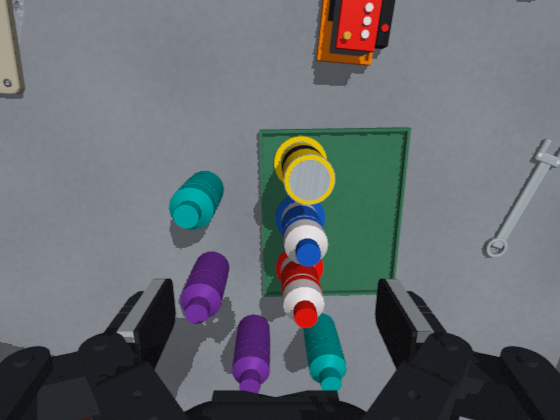

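View pics/s13.png

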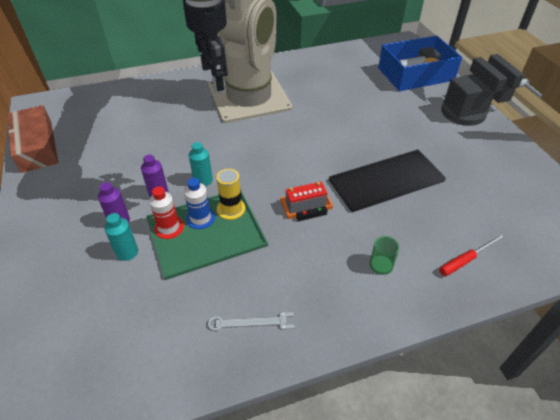

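The tin (310,178), blue (308,252) and red (306,315) stand on their discs, the battery is in the cradle, and the jar and look-alikes haven't moved. Handing in.

```bash
python3 -c "
from h import *
print(manip.hand_in())"
```

```text
the job is handed in; nothing more can be done
None
```

I finished the job and handed it in at about 45 s of the 142 s allowed; `hand_in` returned no verdict. I moved the tin, blue bottle and red bottle into the black side tray, set the battery upright in the orange cradle, then put red, blue and the tin back on their own discs.

| Item | Measured position (m) | Target (m) | Offset | Allowed |
|---|---|---|---|---|
| Red bottle | (0.486, -0.336) | red disc, about (0.489, -0.338) | about 3 mm | 14 mm |
| Blue bottle | (0.482, -0.257) | blue disc (0.483, -0.259) | about 2 mm | 14 mm |
| Yellow tin | (0.477, -0.178) | yellow disc (0.477, -0.179) | about 1 mm | 14 mm |
| Battery | (0.524, 0.009) | cradle centre (0.521, 0.010) | about 3 mm, under 1° in yaw | 13 mm, 0.2 rad |

- **Red disc:** I worked out its centre from the other two discs and the 80 mm spacing. A direct measurement gave (0.492, -0.336), but I set it aside because the disc may have been partly hidden. Against that figure, red is still only about 6 mm off.
- **Battery:** its position is from right after placing it; later pictures still show it sitting in the cradle.
- **Jar and look-alikes:** in the last pictures they look unmoved. I checked this by eye and did not measure it.
- **Arm:** it was clear of everything, with the gripper open, when I handed in.

No check failed.

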